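# Fit the dicing cassette and lock it with lever and pin

## Robot

A 6-joint arm with a two-finger parallel gripper is mounted at the origin on a cart in front of the work surface, level with it; the furniture and walls round the work are solid. World frame = base frame: x ahead of the robot, y to its left, z up, the work surface at z = 0. Lengths are in m, angles in degrees, forces in N, time in s.
With the tool pointing down it reaches from about 0.375 to 0.9 m from the base axis. Payload 3.1 kg.
Tool frame: the origin (TCP) lies midway between the tips of the shut fingers; the grasp point (between the pads) lies 19 mm behind it; z points along the fingers, y is the line along which they close (so a half turn about z gives the same grasp; the last joint's range is limited). The gripper opens to 87 mm and grips with 3 to 60 N. Pads are 19 mm wide; open, the fingers measure 117 mm over their backs; the gripper's body (75 mm by 190 mm) begins 51 mm behind the grasp point.
Start: joints at [62.195, 30.224, 82.088, -0, 67.689, -10.227], TCP at [0.189, 0.596, 0.223] pointing down, gripper open.
Joint ranges: [-176.69, 176.69], [-43.24, 126.21], [12.49, 139.97], [-82, 262], [0, 151.66], [-163.58, 163.58]. Speed limits (degrees/s): [159.86, 159.86, 180, 180, 180, 180].

## Interface

Orientations are given as a 3x3 rotation matrix whose columns are the frame's x, y, z axes.
In Python, from rig import bot, vision, readout, hand_in gives the robot as it stands (bot), with the cameras (vision), the readings (readout) and the job as plain functions.
- The arm moves only by the shell command python3 steer.py 'ROWS'. ROWS is rows parted by semicolons, their numbers by spaces, 1 to 20 of them, each of 7 numbers: dx, dy, dz in m, then a rotation vector rx, ry, rz in degrees, then the opening from 0.0 (shut) to 1.0 (fully open); each row is the pose to reach, as a shift and turn from the pose commanded when the command began, along the tool's axes at that moment; what a row does not reach only later rows make up. A row lasts 1/10 s, in which the tool goes at most 0.05 m and 8.59 degrees, less where a joint would pass 70% of its speed; a pose out of reach is approached as far as the arm can. The fingers move at their own pace and stop on an object; the grip force is fixed at half the most. Time passes only in rows, so rows that do not move let the fingers close. It prints the time, the measured TCP pose, the force, the opening and the grip force at its end.
- readout.read_state(): the state, without advancing time (a new reading comes with each control period).
- vision.capture(name): name is "scene" or "top" or "wrist"; returns a dict with "color" (400x640x3 uint8, red, green, blue), "K" (3x3 intrinsics, pixels), "view" (4x4, takes a point from world to camera coordinates); the wrist camera has in their place "mount" (4x4, takes a point from camera to tool coordinates, whose origin is the TCP and whose axes are the flange's). Camera axes: x right, y up, looking along -z (the intrinsics and any distortion apply to the point x, -y, -z); pixel columns grow to the right and rows downward; lengths in m; the calibration is good to about 2 mm. A picture is of the moment at which its call begins: read the wrist's pose just before it. There is no depth.
- hand_in(): hands the job in; it is judged then, once.
The state is a dict: "time_s": time; "joint_positions": joint angles; "qvel": joint speeds; "tau": joint torques, N m; "position": TCP position; "tcp_rot": TCP orientation; "force": force on the tool from outside, world axes, zero at the start; "moment": the same for the moment, N m; "opening": opening from 0.0 (shut) to 1.0 (fully open); "grasp_force": force on a finger pad.
Only numpy, scipy, OpenCV 4.12 (cv2) and the standard library are available. Lean on these libraries where they do the work, as an engineer would, in place of code of your own. Each camera call takes 0.05 s, during which the arm holds its last target. There are 200 camera calls.

## Task

Put the green dicing cassette all the way down into the pocket of the white vegetable cutter base, then swing the red locking lever fully shut over it, and then take the yellow-headed safety pin from its parking hole and drop it fully home through the bracket and the lever so that the lever is locked. Let go of everything and leave the other things on the worktop where they are.

Things in the scene. Friction and masses are not known exactly. Their poses are not given: they have to be found in the camera images.
- cutter: White base of a vegetable cutter, fixed. Origin: on the worktop below the pocket's centre; z up. Plate 8 mm thick, x -80 to +45, y -108 to +108 mm; pocket block 84 (x) by 130 (y), top at z 38. Lever post at x 0, y -84; steel bracket with the latch hole at x 0, y +86; boss with the pin's parking hole at x -62, y -60.
- pocket_floor (a point): Centre of the pocket's floor (z 12 in the cutter frame), axes as the cutter's. The pocket is 50 (x) by 100 (y) mm, 26 mm deep, with 3 mm chamfers at its mouth.
- cassette: Loose dicing cassette: green frame with steel blade lattice, a block 46 (x) by 96 (y) by 52 (z) mm, about 220 g. Origin: centre of its underside. Stands upright on the worktop; take it across its 46 mm width. Fits the pocket with its y along the cutter's y, either way round; seated, its top is at z 64 in the cutter frame, 2 mm below the lever.
- lever (a joint): Angle of the red locking lever, rad: 0 = fully shut against its stop (over the pocket, along the cutter's +y, its end between the lugs, all holes in line). It grows to 1.6 as it opens, clockwise seen from above, toward the cutter's +x. It turns level about the post and stays where it is left; about 1 N at the knob moves it.
- lever_pivot (a point): On the lever's upright hinge axis (x 0, y -84 in the cutter frame) at the lever's mid-thickness (z 72). The lever is a bar 24 to 30 mm wide, 12 mm thick (z 66 to 78), its end 188 mm from the axis; its hole for the pin is 19 mm across, 170 mm from the axis.
- lever_knob (a point): Top centre of the black upright knob on the lever, 24 mm in diameter, 34 mm tall above the bar (z 78 to 112 in the cutter frame), 112 mm from the pivot. Push or pinch it to swing the lever.
- latch_hole (a point): Mouth of the steel bracket's hole, on the upper lug's top (z 94 in the cutter frame). Two lugs 40 (x) by 36 (y) mm at z 50-62 and 82-94, each with an upright chamfered 17 mm through hole; the bracket's back is at x -34 to -20, z 8 to 94; it is open to +x, whence the lever's end swings in. The pin goes down through upper lug, lever, lower lug.
- pin: Loose safety pin, about 70 g, upright in the parking hole. Origin: its lower tip; z along it to the head. Steel shaft 12 mm thick, 52 mm long, tapered tip; flange 28 mm in diameter (z 52 to 56); yellow grip 20 mm in diameter (z 56 to 86). Parked: tip at z 10 in the cutter frame. Home: flange on the upper lug, tip 52 mm below latch_hole.
- pin_park (a point): Mouth of the 17 mm upright parking hole, on top of a white boss 30 mm square (z 62 in the cutter frame). The parked pin's flange rests here, its grip above it.
- salt: Bystander: grey salt shaker, 44 mm wide, 90 mm tall, left of the work; origin at its foot.
- spice_jar: Bystander: spice jar with red lid, 45 mm wide, 106 mm tall, left of the work; origin at its foot.
- timer: Bystander: small green kitchen timer on two feet, 26 by 64 by 54 mm, at the left toward the back; origin at its foot.
- powder_bottle: Bystander: white bottle with blue cap, 66 mm wide, 140 mm tall, at the right; origin at its foot.
- tablet_box: Bystander: flat white carton, 50 by 110 by 22 mm, at the right; origin at its underside.
- scoop: Bystander: steel measuring scoop, 84 by 165 by 29 mm, at the far left; origin at its underside.

How it is judged:
By the outcome, as a careful person would: the job done as asked, in the order asked, and still so for the second after the job is handed in, with the robot touching nothing.
It also fails if it takes over 67 s, if anything falls off the work surface, if the arm or the gripper's body presses on something with over 40 N, if the wrist force passes 120 N, or if a joint passes its speed limit or range.

## Working session

There is one attempt and no reset: what is moved stays moved. The work goes in short steps, Python scripts to look and compute and a shell command to move; the robot and the scene stay as the last step left them, time stands still between calls to the robot, and variables do not carry over. Pictures are saved under pics/ and viewed, at most 12 in all, crops included, and the job is handed in when it is done.

```bash
ls; mkdir -p pics; python3 - <<'E'
from rig import bot, vision, readout, hand_in
import cv2,numpy as np
s=readout.read_state();print(s)
for n in("scene","top","wrist"):
    c=vision.capture(n);cv2.imwrite(f"pics/{n}0.png",c["color"][:,:,::-1])
    print(n,{k:(np.round(v,4).tolist() if k!="color" else 0) for k,v in c.items()})
E
```

```text
pics
rig.py
steer.py
{'time_s': 0.0, 'joint_positions': array([ 6.21918155e+01,  3.02781327e+01,  8.21568122e+01, -8.50814086e-04,
        6.76888774e+01, -1.02277593e+01]), 'qvel': array([ 0.02125858, -0.00712752,  0.02205418, -0.17424808,  0.11424176,
        0.02199295]), 'tau': array([ 4.46179674e-04, -4.40027583e+01, -1.76594174e+01,  6.33835117e-02,
        5.81221946e-02, -1.61950893e-04]), 'position': array([0.18840969, 0.59515358, 0.22157821]), 'tcp_rot': array([[-9.53295438e-01,  3.02037772e-01, -9.96031588e-04],
       [ 3.02039187e-01,  9.53293581e-01, -1.91793594e-03],
       [ 3.70221420e-04, -2.12920016e-03, -9.99997665e-01]]), 'force': array([ 0.49392628, -0.06803422,  0.44868718]), 'moment': array([-0.0237916 , -0.0032718 ,  0.00110025]), 'grasp_force': 0.0, 'opening': 0.9991873821361731}
scene {'color': 0, 'K': [[493.9787, 0.0, 314.2972], [0.0, 493.9787, 201.1205], [0.0, 0.0, 1.0]], 'view': [[-0.7999, -0.6002, 0.0015, 0.4748], [0.4271, -0.5673, 0.7041, -0.2542], [-0.4217, 0.5638, 0.7101, -1.4005], [0.0, 0.0, 0.0, 1.0]]}
top {'color': 0, 'K': [[428.2289, 0.0, 314.262], [0.0, 428.2289, 197.4821], [0.0, 0.0, 1.0]], 'view': [[0.0175, -0.9998, -0.0057, 0.0626], [0.9934, 0.0167, 0.1136, -0.5441], [-0.1135, -0.0077, 0.9935, -1.6867], [0.0, 0.0, 0.0, 1.0]]}
wrist {'color': 0, 'K': [[278.0279, 0.0, 323.5535], [0.0, 278.0279, 194.7093], [0.0, 0.0, 1.0]], 'mount': [[-0.0015, 0.9551, 0.2964, 0.0824], [1.0, 0.0013, 0.001, -0.0019], [0.0006, 0.2964, -0.9551, -0.162], [0.0, 0.0, 0.0, 1.0]]}
```

View pics/scene0.png

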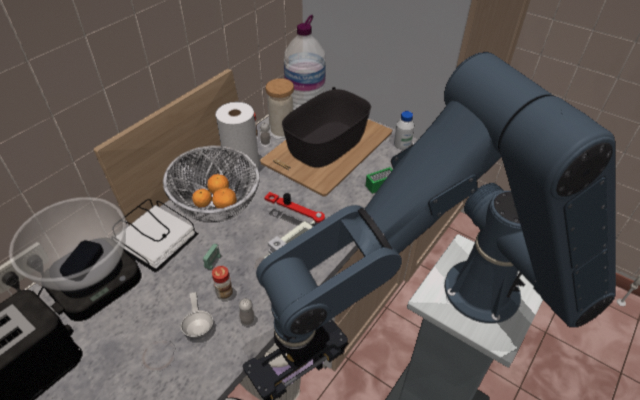

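View pics/top0.png

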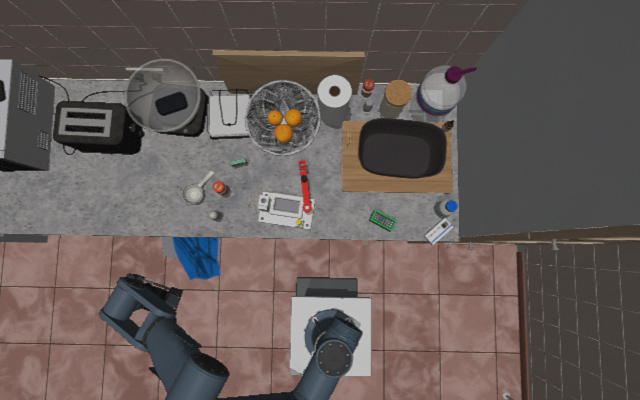

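The scene camera is partly blocked by the arm. The top view shows the cutter near (285,207), the lever pivot near (307,208) with the lever pointing away from the robot, the pin near (298,222) and the cassette near (382,220). I'll enlarge the top view.

```bash
python3 - <<'E'
import cv2
i=cv2.imread("pics/top0.png")[150:245,240:405]
cv2.imwrite("pics/c1.png",cv2.resize(i,None,fx=4.8,fy=4.8,interpolation=cv2.INTER_CUBIC))
E
```

```text
(no output)
```

View pics/c1.png

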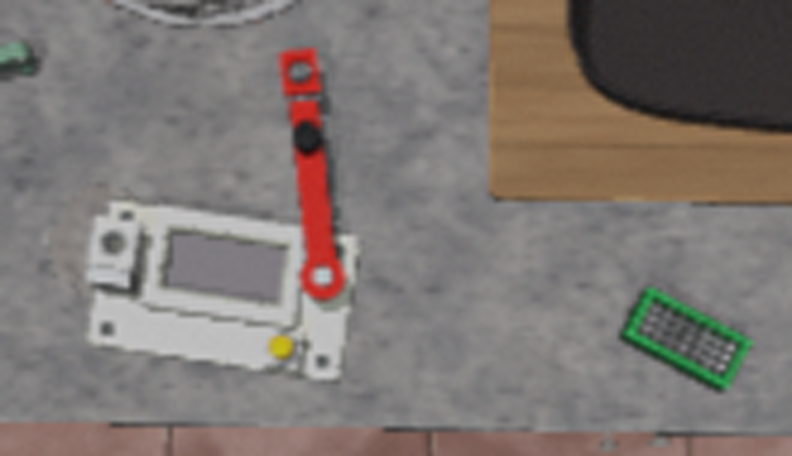

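The crop shows, in crop pixels at 4.8x: latch hole (114,242), pivot (322,275), pin head (281,346), cassette centre about (686,338) and lever hole (300,72). I'll turn these into rough positions.

```bash
cat > h.py <<'E'
from rig import bot, vision, readout, hand_in
import numpy as np, cv2
F=np.diag([1,-1,-1.])
def cam(n):
    s=readout.read_state(); c=vision.capture(n)
    if n=="wrist":
        T=np.eye(4);T[:3,:3]=s["tcp_rot"];T[:3,3]=s["position"]
        V=np.linalg.inv(T@c["mount"])
    else: V=c["view"]
    return c["color"],np.array(c["K"]),V
def ray(K,V,uv):
    d=V[:3,:3].T@F@np.linalg.inv(K)@[*uv,1.]
    return -V[:3,:3].T@V[:3,3],d/np.linalg.norm(d)
def atz(K,V,uv,z):
    o,d=ray(K,V,uv); return o+d*(z-o[2])/d[2]
def tri(rs):
    A=[np.eye(3)-np.outer(d,d) for o,d in rs]
    p=np.linalg.solve(sum(A),sum(a@o for a,(o,d) in zip(A,rs)))
    return p,max(np.linalg.norm(a@(p-o)) for a,(o,d) in zip(A,rs))
def proj(K,V,p):
    p=np.atleast_2d(p); q=(K@F@(V[:3,:3]@p.T+V[:3,3:4])).T
    return q[:,:2]/q[:,2:]
def save(img,f): cv2.imwrite(f,img[:,:,::-1])
def delta(p,rotz=None):
    """tool-frame shift to world TCP p from the current measured pose"""
    s=readout.read_state(); return s["tcp_rot"].T@(np.array(p)-s["position"])
E
python3 - <<'E'
from h import *
i,K,V=cam("top")
for n,u,z in [("latch",(114,242),.094),("pivot",(322,275),.078),("pin",(281,346),.096),("cass",(686,338),.052),("cassL",(650,287),.052),("cassR",(750,342),.052),("leverhole",(300,72),.078),("knob",(307,136),.112)]:
    print(n,np.round(atz(K,V,np.array(u)/4.8+[240,150],z),3))
E
```

```text
latch [0.521 0.266 0.094]
pivot [0.499 0.099 0.078]
pin [0.44  0.13  0.096]
cass [ 0.454 -0.2    0.052]
cassL [ 0.496 -0.17   0.052]
cassR [ 0.452 -0.252  0.052]
leverhole [0.666 0.12  0.078]
knob [0.607 0.112 0.112]
```

Checks: latch to pivot comes to 168 mm (nominal 170) and pivot to lever hole to 168 mm. The cutter is turned about -7.5° and the cassette about -28°. Next I go above the cutter for a wrist view.

```bash
python3 steer.py '-0.40 -0.34 -0.08 0 0 80 1;-0.40 -0.34 -0.08 0 0 80 1;-0.40 -0.34 -0.08 0 0 80 1;-0.40 -0.34 -0.08 0 0 80 1;-0.40 -0.34 -0.08 0 0 80 1;-0.40 -0.34 -0.08 0 0 80 1;-0.40 -0.34 -0.08 0 0 80 1;-0.40 -0.34 -0.08 0 0 80 1;-0.40 -0.34 -0.08 0 0 80 1;-0.40 -0.34 -0.08 0 0 80 1;-0.40 -0.34 -0.08 0 0 80 1;-0.40 -0.34 -0.08 0 0 80 1;-0.40 -0.34 -0.08 0 0 80 1;-0.40 -0.34 -0.08 0 0 80 1;-0.40 -0.34 -0.08 0 0 80 1'
python3 - <<'E'
from h import *
i,K,V=cam("wrist"); save(i,"pics/w1.png"); np.savez("w1.npz",K=K,V=V); print(np.round(readout.read_state()["position"],4))
E
```

```text
time_s: 1.7
position: [0.4662, 0.152, 0.3022]
tcp_rot: [[0.13, 0.992, -0.001], [0.992, -0.13, 0.0], [0.0, -0.001, -1.0]]
force: [-0.0, 0.4, -0.2]
opening: 1.002
grasp_force: 0.0
[0.4664 0.152  0.3023]
```

View pics/w1.png

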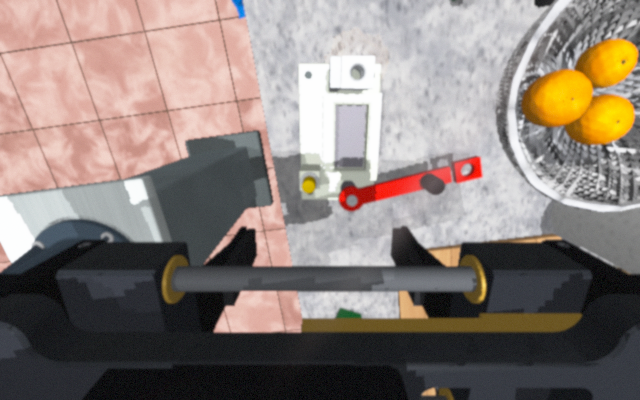

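The wrist view shows the latch hole near (357,72), the pin (308,185), the pivot (349,200), the knob (432,183) and the lever hole (466,169). I'll take a second wrist view with a sideways baseline.

```bash
python3 steer.py '-0.02 0.14 0.05 0 0 0 1;-0.02 0.14 0.05 0 0 0 1;-0.02 0.14 0.05 0 0 0 1;-0.02 0.14 0.05 0 0 0 1;-0.02 0.14 0.05 0 0 0 1'
python3 - <<'E'
from h import *
i2,K,V2=cam("wrist"); save(i2,"pics/w2.png"); np.savez("w2.npz",K=K,V=V2); print(np.round(readout.read_state()["position"],4))
i1=cv2.imread("pics/w1.png"); i2=i2[:,:,::-1]
a=cv2.resize(i1[45:220,290:490],None,fx=3,fy=3,interpolation=cv2.INTER_CUBIC)
# expected window in view 2
c=proj(K,V2,[[.51,.182,.05]])[0];print(c)
x0,y0=int(c[0])-80,max(0,int(c[1])-80)
print(x0,y0)
b=cv2.resize(i2[y0:y0+170,x0:x0+266],None,fx=3,fy=3,interpolation=cv2.INTER_CUBIC)
cv2.imwrite("pics/a1.png",a);cv2.imwrite("pics/b1.png",b)
E
```

```text
time_s: 2.25
position: [0.6029, 0.1132, 0.2508]
tcp_rot: [[0.131, 0.991, -0.004], [0.991, -0.131, 0.0], [-0.0, -0.004, -1.0]]
force: [-0.0, 0.6, 1.0]
opening: 1.002
grasp_force: 0.0
[0.6023 0.1135 0.2519]
[245.58582722 128.00902822]
165 48
```

View pics/a1.png

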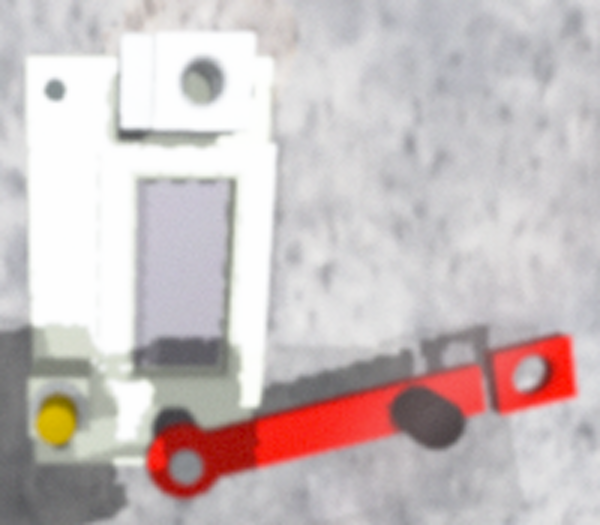

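View pics/b1.png

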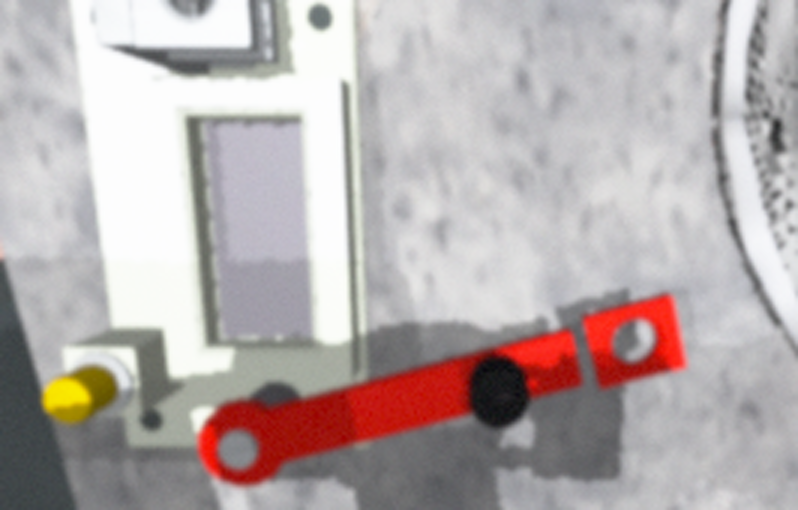

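Picture a (offset 290,45, 3x) shows the latch hole (203,81), pivot bolt (186,467), lever hole (529,374), pin top (56,422) and block corners (276,143) and (262,408). Picture b (offset 165,48) shows the pivot (238,450), lever hole (633,341), pin top (64,400) and block corner (345,80).

```bash
cat > fit.py <<'E'
from h import *
from scipy.optimize import least_squares
w1=np.load("w1.npz");w2=np.load("w2.npz");K=w1["K"]
A=lambda x,y:np.array([x/3+290-.33,y/3+45-.33]); B=lambda x,y:np.array([x/3+165-.33,y/3+48-.33])
P={"latch":((0,86,94),A(203,81),B(192,2)),"pivot":((0,-84,79),A(186,467),B(238,450)),
"pintop":((-62,-60,96),A(56,422),B(64,400)),"blkTR":((42,65,38),A(276,143),B(345,80)),"blkBR":((42,-65,38),A(262,408),B(353,374))}
for n,(m,a,b) in P.items():
    print(n,np.round(tri([ray(K,w1["V"],a),ray(K,w2["V"],b)])[0],4), np.round(tri([ray(K,w1["V"],a),ray(K,w2["V"],b)])[1],4))
p=tri([ray(K,w1["V"],A(529,374)),ray(K,w2["V"],B(633,341))]);print("lhole",np.round(p[0],4))
def W(q,m):
    c,s=np.cos(q[2]),np.sin(q[2]);m=np.array(m)/1e3
    return np.array([q[0]+c*m[0]-s*m[1],q[1]+s*m[0]+c*m[1],m[2]])
def res(q):
    return np.concatenate([np.r_[proj(K,w1["V"],W(q,m))[0]-a,proj(K,w2["V"],W(q,m))[0]-b] for m,a,b in P.values()])
r=least_squares(res,[.51,.182,-.13],loss="soft_l1");q=r.x
print("cutter",np.round(q,4),np.degrees(q[2]));print(np.round(res(q).reshape(-1,4),1))
E
python3 fit.py
```

```text
latch [0.5219 0.267  0.0902] 0.0019
pivot [0.4989 0.1    0.0824] 0.0
pintop [0.4414 0.1339 0.0977] 0.0005
blkTR [0.5621 0.2415 0.0315] 0.0009
blkBR [0.5443 0.1154 0.0424] 0.0021
lhole [0.6672 0.1216 0.0716]
cutter [ 0.5108  0.1828 -0.1452] -8.318386931367892
[[ 1.   0.4 -0.1 -4. ]
 [-0.4 -0.5  0.6 -0.5]
 [-0.2  1.2  0.5  0.5]
 [ 0.5  0.8 -0.9 -0.9]
 [-1.1 -0.1 -0.2  3. ]]
```

Heights match the text to within a few mm, so the cutter is at about (0.511, 0.183) with yaw about -8°. On to the cassette.

```bash
python3 steer.py '-0.37 -0.105 0 0 0 20.5 1;-0.37 -0.105 0 0 0 20.5 1;-0.37 -0.105 0 0 0 20.5 1;-0.37 -0.105 0 0 0 20.5 1;-0.37 -0.105 0 0 0 20.5 1;-0.37 -0.105 0 0 0 20.5 1;-0.37 -0.105 0 0 0 20.5 1;-0.37 -0.105 0 0 0 20.5 1;-0.37 -0.105 0 0 0 20.5 1;-0.37 -0.105 0 0 0 20.5 1;-0.37 -0.105 0 0 0 20.5 1'
cat > cas.py <<'E'
from h import *
import sys
def look(name):
    i,K,V=cam(name)
    h=cv2.cvtColor(i,cv2.COLOR_RGB2HSV); m=cv2.inRange(h,(50,130,50),(85,255,255))
    m=cv2.morphologyEx(m,cv2.MORPH_CLOSE,np.ones((9,9)))
    cs,_=cv2.findContours(m,0,2); c=max(cs,key=cv2.contourArea)
    return i,K,V,cv2.convexHull(c),cv2.contourArea(c)
E
python3 - <<'E'
from cas import *
print(np.round(readout.read_state()["position"],4))
i,K,V,c,a=look("wrist"); print(a,c[:,0].tolist())
x,y,w,h=cv2.boundingRect(c);print(x,y,w,h)
np.savez("w3.npz",K=K,V=V)
save(cv2.resize(i[max(0,y-20):y+h+20,max(0,x-20):x+w+20],None,fx=4,fy=4,interpolation=cv2.INTER_CUBIC),"pics/c3.png")
E
```

```text
time_s: 3.4
position: [0.4506, -0.2384, 0.2533]
tcp_rot: [[0.469, 0.883, 0.001], [0.883, -0.469, 0.0], [0.0, 0.001, -1.0]]
force: [0.7, 0.2, -0.8]
opening: 1.005
grasp_force: 0.0
[ 0.4506 -0.2384  0.2533]
2387.0 [[330, 106], [331, 108], [331, 170], [330, 178], [311, 179], [299, 178], [298, 167], [296, 116], [296, 107], [297, 106]]
296 106 36 74
```

View pics/c3.png

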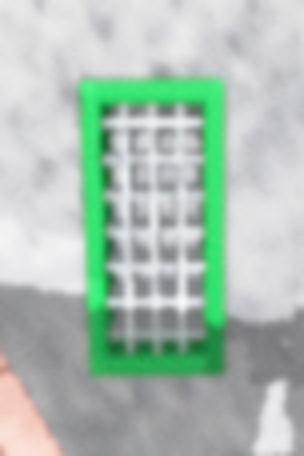

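The crop (offset 276,86, 4x) shows the cassette's top rim with corners at about (78,78), (224,78), (90,374) and (223,374), nearly square to the tool. For height I'll take a second view from a shifted, lower pose and triangulate automatically.

```bash
cat >> cas.py <<'E'
def corners(c):
    p=c[:,0].astype(float); s=p.sum(1); d=p[:,0]-p[:,1]
    # +-0.5: contour runs through pixel centres, rim lies half a pixel out
    return np.array([p[s.argmin()]+[-.5,-.5],p[d.argmax()]+[.5,-.5],p[s.argmax()]+[.5,.5],p[d.argmin()]+[-.5,.5]])
E
python3 steer.py '-0.02 0.05 0.05 0 0 0 1;-0.02 0.05 0.05 0 0 0 1;-0.02 0.05 0.05 0 0 0 1'
python3 - <<'E'
from cas import *
w=np.load("w3.npz"); c1=np.array([[295.5,105.5],[331.5,105.5],[331.3,179.3],[298.3,179.3]])
i,K,V,c,a=look("wrist");c2=corners(c);print(c[:,0].tolist(),c2.tolist())
for a,b in zip(c1,c2): print(np.round(tri([ray(K,w["V"],a),ray(K,V,b)]),4) if 0 else [np.round(v,4) for v in tri([ray(K,w["V"],a),ray(K,V,b)])])
for KK,VV,cc in((K,w["V"],c1),(K,V,c2)):
    P=np.array([atz(KK,VV,u,.052) for u in cc]);print(np.round(P.mean(0),4),[round(float(np.linalg.norm(P[k]-P[k-1])),4) for k in range(4)],
      "long deg",[round(float(np.degrees(np.arctan2(*(P[a]-P[b])[[1,0]]))),1) for a,b in((0,3),(1,2))])
E
```

```text
time_s: 3.75
position: [0.4862, -0.2807, 0.2004]
tcp_rot: [[0.469, 0.883, -0.002], [0.883, -0.469, 0.002], [0.001, -0.003, -1.0]]
force: [-1.4, -0.2, 0.6]
opening: 1.004
grasp_force: 0.0
[[284, 85], [288, 89], [289, 97], [292, 162], [292, 163], [288, 171], [287, 172], [250, 172], [248, 158], [242, 88], [242, 86], [243, 85]] [[241.5, 85.5], [284.5, 84.5], [288.5, 171.5], [249.5, 172.5]]
[array([ 0.458 , -0.1487,  0.0492]), np.float64(0.0005)]
[array([ 0.4982, -0.1696,  0.0501]), np.float64(0.0001)]
[array([ 0.4547, -0.2526,  0.0514]), np.float64(0.0009)]
[array([ 0.415 , -0.2322,  0.0513]), np.float64(0.0003)]
[ 0.4565 -0.2009  0.052 ] [0.0945, 0.0448, 0.0945, 0.0444] long deg [62.5, 62.3]
[ 0.4568 -0.2008  0.052 ] [0.0927, 0.0449, 0.0925, 0.0446] long deg [62.6, 62.4]
```

The measured height of about 50.5 mm agrees with 52 mm, the sides agree, and the centre is (0.4566,-0.2008) with the long axis at 62.5°. Now above it.

```bash
python3 -c "
from h import *
print(np.round(delta([.4566,-.2008,.09]),4))"
```

```text
[ 0.0562 -0.0624  0.1116]
```

```bash
python3 steer.py '0.056 -0.0625 0.08 0 0 -0.5 1;0.056 -0.0625 0.08 0 0 -0.5 1;0.056 -0.0625 0.08 0 0 -0.5 1;0.056 -0.0625 0.105 0 0 -0.5 1;0.056 -0.0625 0.105 0 0 -0.5 1;0.056 -0.0625 0.105 0 0 -0.5 1;0.056 -0.0625 0.105 0 0 -0.5 1'; python3 -c "
from h import *
print(np.round(delta([.4566,-.2008,.031]),4))"
```

```text
time_s: 4.5
position: [0.4575, -0.2031, 0.0991]
tcp_rot: [[0.463, 0.887, 0.002], [0.887, -0.463, -0.002], [-0.0, 0.003, -1.0]]
force: [-0.4, -0.8, -0.2]
opening: 1.003
grasp_force: 0.0
[ 0.0017 -0.0021  0.0681]
```

```bash
python3 steer.py '0.002 -0.002 0.03 0 0 0 1;0.002 -0.002 0.055 0 0 0 1;0.002 -0.002 0.067 0 0 0 1;0.002 -0.002 0.067 0 0 0 1;0.002 -0.002 0.067 0 0 0 0;0.002 -0.002 0.067 0 0 0 0;0.002 -0.002 0.067 0 0 0 0;0.002 -0.002 0.067 0 0 0 0;0.002 -0.002 0.067 0 0 0 0;0.002 -0.002 0.067 0 0 0 0;0.002 -0.002 0.067 0 0 0 0'
```

```text
time_s: 5.6
position: [0.4561, -0.2003, 0.0308]
tcp_rot: [[0.463, 0.886, 0.001], [0.886, -0.463, -0.001], [-0.0, 0.001, -1.0]]
force: [0.3, -0.3, 1.7]
opening: 0.521
grasp_force: 30.0
```

Gripped at 45 mm. I lift and carry it above the pocket.

```bash
python3 steer.py '0 0 -0.05 0 0 0 0;0 0 -0.10 0 0 0 0;0 0 -0.15 0 0 0 0;0 0 -0.16 0 0 0 0;0.045 -0.016 -0.16 0 0 -2 0;0.09 -0.032 -0.16 0 0 -5 0;0.135 -0.048 -0.16 0 0 -8 0;0.18 -0.064 -0.16 0 0 -11 0;0.225 -0.08 -0.16 0 0 -14 0;0.27 -0.095 -0.16 0 0 -16 0;0.31 -0.11 -0.16 0 0 -18 0;0.34 -0.12 -0.16 0 0 -19.5 0;0.36 -0.127 -0.16 0 0 -19.5 0;0.365 -0.1286 -0.16 0 0 -19.5 0;0.365 -0.1286 -0.16 0 0 -19.5 0;0.365 -0.1286 -0.16 0 0 -19.5 0'; python3 - <<'E'
from h import *
s=readout.read_state();print(np.round(s["position"],4))
i,K,V=cam("wrist");np.savez("w4.npz",K=K,V=V);cv2.imwrite("pics/w4.png",i[:,:,::-1]);
q=[.5108,.1828,np.radians(-8)]
R=lambda m:np.array([q[0]+np.cos(q[2])*m[0]-np.sin(q[2])*m[1],q[1]+np.sin(q[2])*m[0]+np.cos(q[2])*m[1],m[2]])
for m in [(0,.086,.094),(0,-.084,.079),(-.062,-.06,.096),(.042,.065,.038),(.025,.05,.038),(-.025,.05,.038)]: print(m,np.round(proj(K,V,R(m))[0],1))
i=i[0:267,180:540];cv2.imwrite("pics/w4c.png",cv2.resize(i[:,:,::-1],None,fx=2.2,fy=2.2,interpolation=cv2.INTER_CUBIC))
E
```

```text
time_s: 7.2
position: [0.5098, 0.1821, 0.1897]
tcp_rot: [[0.141, 0.99, -0.002], [0.99, -0.141, -0.001], [-0.001, -0.002, -1.0]]
force: [0.7, -0.6, -2.6]
opening: 0.526
grasp_force: 30.0
[0.5098 0.1821 0.1897]
(0, 0.086, 0.094) [325.7  99.9]
(0, -0.084, 0.079) [325.8 261.9]
(-0.062, -0.06, 0.096) [265.5 250.1]
(0.042, 0.065, 0.038) [364.  121.5]
(0.025, 0.05, 0.038) [348.1 135.5]
(-0.025, 0.05, 0.038) [302.9 135.7]
```

View pics/w4c.png

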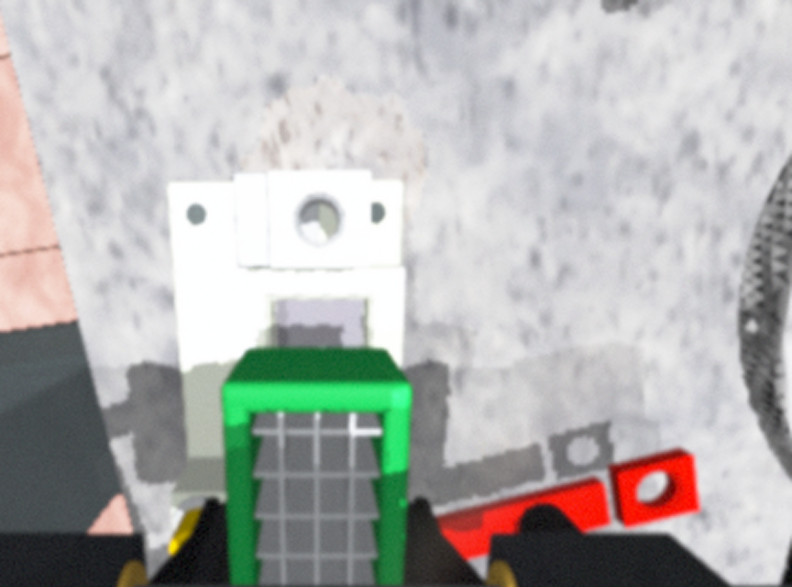

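The latch hole appears at (325.5,100.5), against (325.7,99.9) predicted. The block corner and pocket rim also agree to under 1 px, so the model holds. Lowering to just inside the mouth.

```bash
python3 steer.py '0.001 0.001 0.04 0 0 0 0;0.001 0.001 0.08 0 0 0 0;0.001 0.001 0.10 0 0 0 0;0.001 0.001 0.11 0 0 0 0;0.001 0.001 0.115 0 0 0 0;0.001 0.001 0.12 0 0 0 0;0.001 0.001 0.125 0 0 0 0;0.001 0.001 0.125 0 0 0 0'
```

```text
time_s: 8.05
position: [0.512, 0.1839, 0.0658]
tcp_rot: [[0.141, 0.99, 0.001], [0.99, -0.141, 0.0], [0.0, 0.001, -1.0]]
force: [-0.5, 1.0, -2.8]
opening: 0.525
grasp_force: 30.0
```

```bash
python3 steer.py '0 -0.001 0.006 0 0 0 0;-0.001 -0.001 0.012 0 0 0 0;-0.001 -0.001 0.017 0 0 0 0;-0.001 -0.001 0.021 0 0 0 0;-0.001 -0.001 0.0225 0 0 0 0;-0.001 -0.001 0.0225 0 0 0 0'
```

```text
time_s: 8.65
position: [0.5107, 0.1831, 0.0429]
tcp_rot: [[0.14, 0.99, -0.0], [0.99, -0.14, -0.0], [-0.0, -0.0, -1.0]]
force: [-0.8, 0.0, -2.4]
opening: 0.527
grasp_force: 30.0
```

Bottom within about 1 mm of the floor. I release, lift, and turn toward the lever knob at about (0.610,0.114).

```bash
python3 steer.py '0 0 0.0005 0 0 0 1;0 0 0.0005 0 0 0 1;0 0 0.0005 0 0 0 1;0 0 0.0005 0 0 0 1;0 0 0.0005 0 0 0 1;0 0 -0.05 0 0 0 1;0 0 -0.10 0 0 0 1;0 0 -0.155 0 0 0 1;-0.054 0.108 -0.155 0 0 74.5 1;-0.054 0.108 -0.155 0 0 74.5 1;-0.054 0.108 -0.155 0 0 74.5 1;-0.054 0.108 -0.155 0 0 74.5 1;-0.054 0.108 -0.155 0 0 74.5 1;-0.054 0.108 -0.155 0 0 74.5 1;-0.054 0.108 -0.155 0 0 74.5 0.6;-0.054 0.108 -0.155 0 0 74.5 0.6;-0.054 0.108 -0.155 0 0 74.5 0.6;-0.054 0.108 -0.155 0 0 74.5 0.6;-0.054 0.108 -0.155 0 0 74.5 0.6'; python3 - <<'E'
from h import *
s=readout.read_state();print(np.round(s["position"],4))
i,K,V=cam("wrist");np.savez("w5.npz",K=K,V=V);it,Kt,Vt=cam("top")
print(np.round(proj(K,V,[[.6102,.114,.112],[.6675,.1217,.078],[.4991,.0996,.078]]),1), proj(Kt,Vt,[[.5108,.1828,.064]]))
cv2.imwrite("pics/w5.png",i[:,:,::-1])
a=cv2.resize(i[40:260,200:460,::-1],(520,440),interpolation=cv2.INTER_CUBIC)
b=cv2.resize(it[150:240,240:320,::-1],(278,313),interpolation=cv2.INTER_CUBIC)
o=np.zeros((440,798,3),np.uint8);o[:,:520]=a;o[:313,520:]=b;cv2.imwrite("pics/w5c.png",o)
E
```

```text
time_s: 10.55
position: [0.6098, 0.1144, 0.198]
tcp_rot: [[0.991, 0.131, -0.0], [0.131, -0.991, 0.0], [-0.0, -0.0, -1.0]]
force: [0.1, -1.4, -0.0]
opening: 0.648
grasp_force: 0.0
[0.6098 0.1144 0.198 ]
[[322.5 197.8]
 [322.3 131.8]
 [322.6 279.6]] [[285.85425426 204.19383521]]
```

View pics/w5c.png

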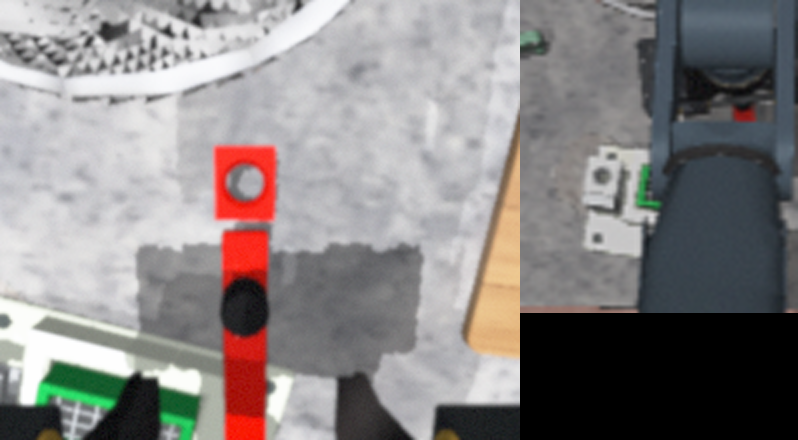

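The knob at crop (244,315) and the lever hole at (245,182) match the prediction, and the cassette is in the pocket. Straddling the knob.

```bash
python3 steer.py '0 0 0.04 0 0 0 0.6;0 0 0.08 0 0 0 0.6;0 0 0.11 0 0 0 0.6;0 0 0.11 0 0 0 0.6;0 0 0.11 0 0 0 0.33;0 0 0.11 0 0 0 0.33;0 0 0.11 0 0 0 0.33;0 0 0.11 0 0 0 0.33'
```

```text
time_s: 11.45
position: [0.6111, 0.1145, 0.0898]
tcp_rot: [[0.992, 0.129, 0.003], [0.129, -0.992, 0.0], [0.003, 0.0, -1.0]]
force: [0.7, 0.6, 0.1]
opening: 0.359
grasp_force: 0.0
```

```bash
python3 steer.py '-0.001 -0.0156 0 0 0 -8 0.33;-0.0043 -0.0309 0 0 0 -16 0.33;-0.0097 -0.0456 0 0 0 -24 0.33;-0.017 -0.0594 0 0 0 -32 0.33;-0.0262 -0.072 0 0 0 -40 0.33;-0.0371 -0.0832 0 0 0 -48 0.33;-0.0494 -0.0929 0 0 0 -56 0.33;-0.0629 -0.1007 0 0 0 -64 0.33;-0.070 -0.1038 0 0 0 -68 0.33;-0.0774 -0.1065 0 0 0 -72 0.33;-0.0811 -0.1076 0 0 0 -74 0.33;-0.0811 -0.1076 0 0 0 -74 0.33'
```

```text
time_s: 12.65
position: [0.5158, 0.211, 0.089]
tcp_rot: [[0.149, 0.989, 0.002], [0.989, -0.149, 0.0], [0.001, 0.001, -1.0]]
force: [-0.6, 0.3, 0.9]
opening: 0.332
grasp_force: 0.0
```

```bash
python3 steer.py '-0.0005 -0.002 0 0 0 0 0.33;-0.0005 -0.004 0 0 0 0 0.33;-0.0005 -0.0055 0 0 0 0 0.33;-0.0005 -0.0055 0 0 0 0 0.33'
```

```text
time_s: 13.05
position: [0.5126, 0.2109, 0.0886]
tcp_rot: [[0.149, 0.989, 0.005], [0.989, -0.149, 0.0], [0.001, 0.005, -1.0]]
force: [4.9, -1.5, -1.1]
opening: 0.333
grasp_force: 2.5
```

The 5 N at the stop with the knob at its expected closed place shows the lever is shut. I open the fingers, lift, and go above the pin to look.

```bash
python3 steer.py '0 0.004 0 0 0 0 0.33;0 0.004 0 0 0 0 0.6;0 0.004 0 0 0 0 0.6;0 0.004 0 0 0 0 0.6;0 0.004 -0.04 0 0 0 0.6;0 0.004 -0.09 0 0 -0.5 0.46;-0.04 -0.025 -0.1 0 0 -0.5 0.46;-0.08 -0.052 -0.1 0 0 -0.5 0.46;-0.0887 -0.057 -0.1 0 0 -0.5 0.46;-0.0887 -0.057 -0.1 0 0 -0.5 0.46;-0.0887 -0.057 -0.1 0 0 -0.5 0.46;-0.0887 -0.057 -0.1 0 0 -0.5 0.46'; python3 - <<'E'
from h import *
s=readout.read_state();print(np.round(s["position"],4))
i,K,V=cam("wrist");np.savez("w6.npz",K=K,V=V);cv2.imwrite("pics/w6.png",i[:,:,::-1])
m=cv2.inRange(cv2.cvtColor(i,cv2.COLOR_RGB2HSV),(22,130,80),(35,255,255))
n,_,st,ce=cv2.connectedComponentsWithStats(m)
for k in range(1,n):
    if st[k,4]>60: print(st[k],ce[k])
c=lambda *m:[.5108+.990*m[0]+.139*m[1],.1828-.139*m[0]+.990*m[1],m[2]]
for m in [(-.062,-.06,.096),(-.062,-.06,.066),(0,.086,.094),(0,.086,.078),(0,.028,.112)]: print(m,np.round(c(*m),4),np.round(proj(K,V,c(*m)),1))
a=cv2.resize(i[0:300,140:500,::-1],None,fx=2,fy=2,interpolation=cv2.INTER_CUBIC);cv2.imwrite("pics/w6c.png",a)
E
```

```text
time_s: 14.25
position: [0.4421, 0.1325, 0.188]
tcp_rot: [[0.14, 0.99, 0.001], [0.99, -0.14, 0.0], [0.001, 0.001, -1.0]]
force: [0.9, 0.3, 1.3]
opening: 0.461
grasp_force: 0.0
[0.4421 0.1325 0.188 ]
[314 181  19  24 367] [323.17711172 192.59128065]
(-0.062, -0.06, 0.096) [0.4411 0.132  0.096 ] [[323.6 196.3]]
(-0.062, -0.06, 0.066) [0.4411 0.132  0.066 ] [[323.6 187.8]]
(0, 0.086, 0.094) [0.5228 0.2679 0.094 ] [[399.7  23.5]]
(0, 0.086, 0.078) [0.5228 0.2679 0.078 ] [[394.9  28.9]]
(0, 0.028, 0.112) [0.5147 0.2105 0.112 ] [[399.9  98.5]]
```

View pics/w6c.png

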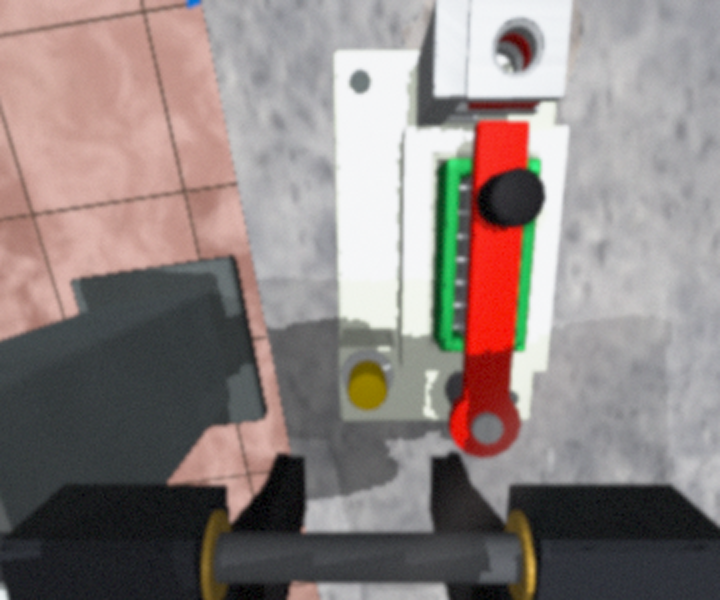

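The lever is shut, with its hole in line under the latch hole (crop (519,46)). The pin head at (323,193) agrees with the model to under 1 px. I descend onto the grip.

```bash
python3 steer.py '-0.0006 -0.001 0.04 0 0 0 0.46;-0.0006 -0.001 0.08 0 0 0 0.46;-0.0006 -0.001 0.105 0 0 0 0.46;-0.0006 -0.001 0.115 0 0 0 0.46;-0.0006 -0.001 0.117 0 0 0 0.46;-0.0006 -0.001 0.117 0 0 0 0.46'
```

```text
time_s: 14.9
position: [0.4403, 0.1317, 0.0712]
tcp_rot: [[0.14, 0.99, 0.001], [0.99, -0.14, 0.0], [0.0, 0.001, -1.0]]
force: [-0.1, 0.1, -0.5]
opening: 0.458
grasp_force: 0.0
```

```bash
python3 steer.py '0 0 0 0 0 0 0;0 0 0 0 0 0 0;0 0 0 0 0 0 0;0 0 0 0 0 0 0;0 0 0 0 0 0 0;0 0 0 0 0 0 0'
```

```text
time_s: 15.5
position: [0.4403, 0.1314, 0.0718]
tcp_rot: [[0.141, 0.99, 0.002], [0.99, -0.141, 0.0], [0.0, 0.002, -1.0]]
force: [0.4, 1.1, 6.6]
opening: 0.222
grasp_force: 30.0
```

Pin gripped (19.3 mm). I lift it and carry it above the latch hole, then check the pin's alignment with the wrist camera.

```bash
python3 steer.py '0 0 -0.03 0 0 0 0;0 0 -0.07 0 0 0 0;0 0 -0.11 0 0 0 0;0 0 -0.14 0 0 0 0;0.035 0.015 -0.14 0 0 0 0;0.07 0.03 -0.14 0 0 0 0;0.105 0.045 -0.14 0 0 0 0;0.135 0.057 -0.14 0 0 0 0;0.1468 0.0624 -0.14 0 0 0 0;0.1468 0.0624 -0.14 0 0 0 0;0.1468 0.0624 -0.14 0 0 0 0;0.1468 0.0624 -0.14 0 0 0 0'; python3 - <<'E'
from h import *
s=readout.read_state();p=s["position"];print(np.round(p,4),s["force"],s["opening"])
i,K,V=cam("wrist");np.savez("w7.npz",K=K,V=V);cv2.imwrite("pics/w7.png",i[:,:,::-1])
for z in (-.0618,-.0098,-.0058,.024): print(z,np.round(proj(K,V,p+[0,0,z]),1))
print(np.round(proj(K,V,[.5228,.2679,.094]),1))
print(s["tcp_rot"].round(3))
a=cv2.resize(i[100:280,230:420,::-1],None,fx=3.3,fy=3.3,interpolation=cv2.INTER_CUBIC);cv2.imwrite("pics/w7c.png",a)
E
```

```text
time_s: 16.7
position: [0.5207, 0.2665, 0.2107]
tcp_rot: [[0.141, 0.99, -0.002], [0.99, -0.141, -0.001], [-0.001, -0.002, -1.0]]
force: [0.2, 0.9, -0.3]
opening: 0.216
grasp_force: 30.0
[0.5207 0.2665 0.2107] [ 0.21842391  0.89772823 -0.29530398] 0.21569568862887928
-0.0618 [[325.  206.2]]
-0.0098 [[325.1 232.2]]
-0.0058 [[325.2 234.8]]
0.024 [[325.3 258.1]]
[[326.6 186.9]]
[[ 0.141  0.99  -0.002]
 [ 0.99  -0.141 -0.001]
 [-0.001 -0.002 -1.   ]]
```

View pics/w7c.png

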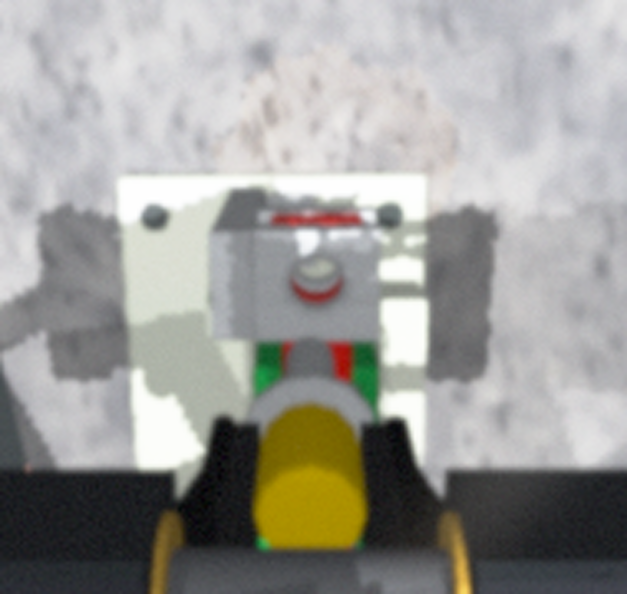

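The pin hangs upright within about 1 px of the tool axis (flange centre near (324.6,233.5), tip near (324.5,207)). The latch hole is at (326.1,184.5), slightly above the prediction in the image. I'll combine the latch measurements from all the views.

```bash
python3 - <<'E'
from h import *
L=[("w1",(357.3,71.7)),("w4",(325.5,100.4)),("w6",(399.5,23.2)),("w7",(326.1,184.5))]
R=[]
for n,u in L:
    w=np.load(n+".npz");R.append(ray(w["K"],w["V"],u));print(n,np.round(atz(w["K"],w["V"],u,.094),4))
print(tri(R))
s=readout.read_state();print(s["position"])
i,K,V=cam("wrist");c=i[175:200,308:345];g=cv2.cvtColor(i,cv2.COLOR_RGB2GRAY)
h=cv2.cvtColor(i,cv2.COLOR_RGB2HSV)
print(g[168:206:1,326].tolist());print(g[182,312:342].tolist());print(h[168:206,326,1].tolist())
E
```

```text
w1 [0.522  0.2684 0.094 ]
w4 [0.5225 0.2676 0.094 ]
w6 [0.5226 0.2682 0.094 ]
w7 [0.5226 0.2705 0.094 ]
(array([0.52274827, 0.26871774, 0.09035463]), np.float64(0.0010441804988095495))
[0.52097228 0.26658045 0.21091696]
[128, 185, 237, 247, 235, 218, 203, 186, 164, 142, 142, 157, 168, 174, 170, 156, 133, 123, 136, 128, 107, 76, 71, 87, 103, 119, 135, 141, 144, 151, 149, 150, 147, 142, 128, 111, 103, 100]
[153, 150, 151, 146, 138, 130, 125, 127, 133, 144, 160, 167, 170, 167, 170, 167, 162, 150, 133, 126, 125, 134, 147, 155, 154, 154, 155, 151, 151, 153]
[65, 5, 5, 3, 5, 8, 10, 12, 12, 11, 5, 10, 13, 13, 12, 11, 6, 8, 9, 15, 68, 146, 167, 112, 44, 8, 15, 11, 12, 15, 8, 10, 12, 14, 10, 11, 5, 10]
```

```bash
python3 steer.py '0.003 0.0012 0.03 0 0 0 0;0.003 0.0012 0.045 0 0 0 0;0.003 0.0012 0.052 0 0 0 0;0.003 0.0012 0.056 0 0 0 0;0.003 0.0012 0.060 0 0 0 0;0.003 0.0012 0.064 0 0 0 0;0.003 0.0012 0.064 0 0 0 0'
```

```text
time_s: 17.5
position: [0.5236, 0.2704, 0.1471]
tcp_rot: [[0.14, 0.99, 0.0], [0.99, -0.14, -0.0], [-0.0, 0.0, -1.0]]
force: [-0.1, -0.7, -0.3]
opening: 0.22
grasp_force: 30.0
```

The tip is 9 mm inside with no force. Continuing down.

```bash
python3 steer.py '-0.001 -0.001 0.006 0 0 0 0;-0.001 -0.001 0.012 0 0 0 0;-0.001 -0.001 0.018 0 0 0 0;-0.001 -0.001 0.024 0 0 0 0;-0.001 -0.001 0.024 0 0 0 0'
```

```text
time_s: 18.0
position: [0.5217, 0.2697, 0.1218]
tcp_rot: [[0.141, 0.99, -0.002], [0.99, -0.141, -0.001], [-0.001, -0.002, -1.0]]
force: [-0.9, 0.5, -0.0]
opening: 0.222
grasp_force: 30.0
```

```bash
python3 steer.py '0.0005 0.0005 0.005 0 0 0 0;0.0005 0.0005 0.01 0 0 0 0;0.0005 0.0005 0.014 0 0 0 0;0.0005 0.0005 0.017 0 0 0 0;0.0005 0.0005 0.018 0 0 0 0;0.0005 0.0005 0.018 0 0 0 0'
```

```text
time_s: 18.6
position: [0.5228, 0.2702, 0.1048]
tcp_rot: [[0.141, 0.99, -0.001], [0.99, -0.141, -0.0], [-0.0, -0.001, -1.0]]
force: [-0.4, -1.9, -1.0]
opening: 0.223
grasp_force: 30.0
```

```bash
python3 steer.py '0 0 0.0006 0 0 0 0;0 0 0.0006 0 0 0 0.5;0 0 0.0006 0 0 0 0.5;0 0 0.0006 0 0 0 0.5;0 0 0.0006 0 0 0 0.5;0 0 -0.03 0 0 0 0.5;0 0 -0.07 0 0 0 0.5;-0.03 0 -0.11 0 0 0 0.5;-0.07 0 -0.13 0 0 0 0.5;-0.08 0 -0.14 0 0 0 0.5;-0.08 0 -0.14 0 0 0 0.5;-0.08 0 -0.14 0 0 0 0.5;-0.08 0 -0.14 0 0 0 0.5'; python3 - <<'E'
from h import *
s=readout.read_state();print(np.round(s["position"],4))
i,K,V=cam("wrist");np.savez("w8.npz",K=K,V=V)
m=cv2.inRange(cv2.cvtColor(i,cv2.COLOR_RGB2HSV),(22,130,80),(35,255,255))
n,_,st,ce=cv2.connectedComponentsWithStats(m)
for k in range(1,n):
    if st[k,4]>60: print(st[k],ce[k])
for z in(.094,.098,.128): print(z,proj(K,V,[.5228,.2688,z]).round(1))
a=cv2.resize(i[30:260,220:460,::-1],None,fx=2.5,fy=2.5,interpolation=cv2.INTER_CUBIC);cv2.imwrite("pics/w8c.png",a)
E
```

```text
time_s: 19.9
position: [0.5111, 0.1919, 0.2438]
tcp_rot: [[0.14, 0.99, -0.002], [0.99, -0.14, 0.0], [-0.0, -0.002, -1.0]]
force: [0.2, 0.2, -0.4]
opening: 0.499
grasp_force: 0.0
[0.5111 0.1919 0.2438]
[ 604   70   36   46 1175] [623.15404255  91.32255319]
[316  99  18  20 286] [324.44405594 108.72727273]
[ 539  107   54   47 1921] [566.09161895 130.55439875]
[ 594  133   46   44 1496] [618.18048128 154.66510695]
0.094 [[325.6 110.4]]
0.098 [[325.6 110.4]]
0.128 [[325.7 110.6]]
```

View pics/w8c.png

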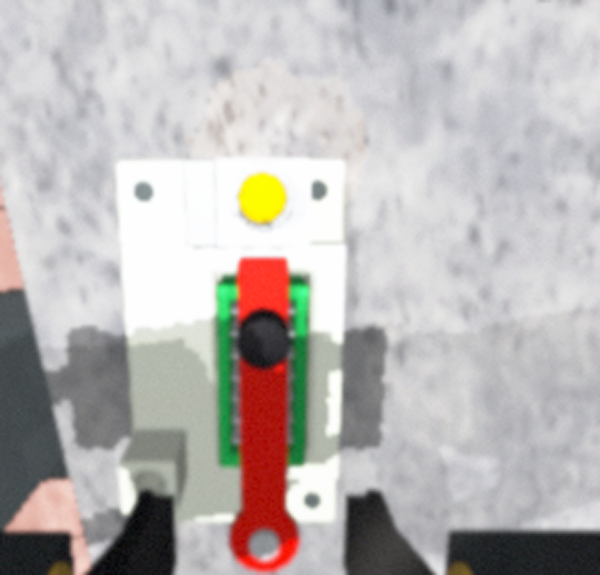

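The picture shows the pin's head over the latch hole at (262,198), the lever shut over the seated cassette, and the parking hole empty. To be sure the pin is home, I'll tap its top gently with shut fingers; home height is 128 mm.

```bash
python3 steer.py '0.04 0 0 0 0 0 0;0.078 0 0 0 0 0 0;0.078 0 0 0 0 0 0;0.078 0 0.04 0 0 0 0;0.078 0 0.08 0 0 0 0;0.078 0 0.10 0 0 0 0;0.078 0 0.108 0 0 0 0;0.078 0 0.112 0 0 0 0;0.078 0 0.115 0 0 0 0;0.078 0 0.117 0 0 0 0;0.078 0 0.117 0 0 0 0'
```

```text
time_s: 21.05
position: [0.5232, 0.2684, 0.1289]
tcp_rot: [[0.14, 0.99, 0.002], [0.99, -0.14, 0.0], [0.001, 0.002, -1.0]]
force: [-0.6, -0.2, -0.6]
opening: 0.007
grasp_force: 0.0
```

```bash
python3 steer.py '0 0 0.001 0 0 0 0;0 0 0.002 0 0 0 0;0 0 0.003 0 0 0 0;0 0 0.003 0 0 0 0'
```

```text
time_s: 21.45
position: [0.5235, 0.2685, 0.1283]
tcp_rot: [[0.14, 0.99, 0.003], [0.99, -0.14, 0.001], [0.001, 0.003, -1.0]]
force: [-3.2, -0.5, 14.1]
opening: 0.008
grasp_force: 7.1
```

Contact comes at 128.3 mm with 14 N, so the pin is fully home. I retreat clear and hand in.

```bash
python3 steer.py '0 0 -0.04 0 0 0 0;0 0 -0.09 0 0 0 0.3;0 0 -0.13 0 0 0 0.3;0 0 -0.13 0 0 0 0.3;0 0 -0.13 0 0 0 0.3'; python3 - <<'E'
from h import *
i,K,V=cam("wrist");m=cv2.inRange(cv2.cvtColor(i,cv2.COLOR_RGB2HSV),(22,130,80),(35,255,255))
n,_,st,ce=cv2.connectedComponentsWithStats(m)
print([ce[k].round(1) for k in range(1,n) if st[k,4]>60],proj(K,V,[.5228,.2688,.128]).round(1))
print(hand_in())
E
```

```text
time_s: 21.95
position: [0.5231, 0.2684, 0.2566]
tcp_rot: [[0.14, 0.99, 0.003], [0.99, -0.14, 0.001], [0.001, 0.003, -1.0]]
force: [0.2, -0.4, -1.2]
opening: 0.262
grasp_force: 0.0
[array([590.9, 155.8]), array([322.5, 181.1]), array([539.6, 190.8]), array([587. , 210.9])] [[323.9 185.4]]
the job is handed in; nothing more can be done
None
```

The job is handed in at about 22 s: the cassette is in the pocket, the lever is shut against its stop, and the pin is home (top felt at 128 mm); the hand-in call returned no verdict.

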